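# Lock the access panel with its quarter-turn fastener

### The job

The access panel of the green service box is sprung slightly ajar. Set the fingertips in the slot of its orange quarter-turn fastener, press on the slot's floor until the panel is fully down, and with it held down turn the fastener clockwise (seen from above) all the way to its stop, so that the panel stays shut and locked when you let go and move clear. Do not disturb the loose bushes, the cardboard tube or the screwdriver around the box.

Things in the scene. Friction and masses are not known exactly. Their poses are not given: they have to be found in the camera images.
- case: Green steel service box with ribbed sides, fixed to the bench, 260 (x) by 300 (y) by 100 mm high. Origin: centre of its underside; x points from its front (fastener side, towards the robot) to the hinge side, z up. The green panel, 260 by 300 by 6 mm, is its whole top, hinged along the far (+x) upper edge.
- panel (a joint): Opening angle of the panel (rad): 0 = fully down on a hard stop, 0.05 = ajar on its springs, as at the start (front edge 13 mm up, fastener about 10 mm). Pressed in the slot it starts to move at 2 to 5 N and is fully down at 5 to 9 N; released unlocked it springs up. Locked, it rests about 0.01 rad open on the cam (2 mm play).
- fastener (a joint): Turn of the fastener (rad), clockwise seen from above: 0 = open (slot along the box's y, at the red marks), 1.571 = stop, locked (slot along the box's x, at the white front mark). Starts between 0 and 0.3. Friction 0.06 N m; stays where left. Turned with the panel not fully down, its hidden cam jams at about 0.9 rad; with the panel down it passes under the keeper.
- slot_floor: Dark floor of the fastener's slot, turning with it. Origin: centre of the floor's upper surface, on the turning axis, 65 mm in front of the box's centre, 112 mm above the bench with the panel down (122 ajar). y axis along the slot, z up out of it. Slot 74 mm long, 30 wide, 18 deep, closed at both ends; two fingertips fit in, together or a little apart along it.
- bush_a: Loose bright steel bush standing on the bench left of the box, 44 mm outside diameter, 45 mm tall, origin at the centre of its underside. Leave it alone.
- bush_b: Second loose bush, the same as the first. Leave it alone.
- tube: Loose brown cardboard tube standing on the bench right of the box, 56 mm diameter, 90 mm tall, origin at the centre of its underside. Leave it alone.
- driver: Loose screwdriver lying on the bench, to the right and front of the box, along its own x axis. Leave it alone.
- cap (a point): Centre of the top of the fastener's round orange cap (a point on its axis, over the slot's mouth), 18 mm above the slot's floor. The cap is 92 mm in diameter and stands 24 mm above the panel's top.

How it is judged:
On the way, in this order (a step that is already met when the one before it is completed fails the run):
1. fingertips in the slot, pressing on its floor, hold the panel down (contact force between the fingers and slot_floor above 1 N and value of joint panel below 0.015 rad and value of joint fastener below 1.3 rad), for 0.1 s.
2. the fastener is turned clockwise to its locked stop with the panel down (value of joint fastener above 1.4 rad and value of joint panel below 0.02 rad), for 0.2 s.
At the end, for the whole second after the job is handed in: The fastener stands within 0.17 rad (10 degrees) of its locked stop, the released panel stays within 0.02 rad of fully down, and each loose thing is within 20 mm of where it began (all of step 2 and distance of each of bush_a, bush_b, tube, driver from where it was at the start of the episode below 0.02 m); the robot touches nothing.
It fails at once if a loose bystander is pushed, lifted or carried more than 20 mm (distance of any of bush_a, bush_b, tube, driver from where it was at the start of the episode above 0.02 m).
It also fails if it takes over 42 s, if anything falls off the work surface, if the arm or the gripper's body presses on something with over 40 N, if the wrist force passes 120 N, or if a joint passes its speed limit or range.

### The arm

A 7-joint arm with a two-finger parallel gripper is mounted at the origin on the work surface. World frame = base frame: x ahead of the robot, y to its left, z up, the work surface at z = 0. Lengths are in m, angles in rad, forces in N, time in s.
With the tool pointing down it reaches from about 0.4 to 0.875 m from the base axis. Payload 6.5 kg.
Tool frame: the origin (TCP) lies on the centre line of the jaws, within the pads' length; the fingertips stand 14 mm ahead of it and the grasp point (between the pads) lies 5 mm behind it (env.finger_overhang is the distance from the TCP to the fingertips, in m); z points along the fingers, y is the line along which they close (so a half turn about z gives the same grasp; the last joint's range is limited). The gripper opens to 88 mm and grips with 3 to 60 N. Pads are 18 mm wide; open, the fingers measure 123 mm over their backs; the gripper's body (75 mm by 187 mm) begins 45 mm behind the grasp point.
Start: joints at [1.19, 0.536, -0.004, 1.538, 0.003, 1.067, -0.071], TCP at [0.201, -0.618, 0.253] pointing down, gripper open.
Joint ranges: [-2.7, 2.7], [-0.37, 2.16], [-1.27, 1.26], [0.24, 2.4], [-1.31, 4.45], [0.19, 1.91], [-2.76, 2.76]. Speed limits (rad/s): [2.39, 2.39, 3.14, 3.14, 3.14, 3.14, 3.14].

### API

Orientations are given as a unit quaternion [x, y, z, w].
In Python, from plant import env, vision, order gives the robot as it stands. The module is installed in compiled form; this text tells all that it offers.
- The arm moves only by the tool carry_out, never from a script. Its argument "steps" is a list of rows, each an object of numbers: "tx", "ty", "tz": the shift along the tool's x, y, z scaled (see below); "ax", "ay", "az": the turn, a rotation vector about the tool's x, y, z scaled (see below); "grip": the closure, from -1 (fully open) to 1 (shut). In form: [{"tx": .., "ty": .., "tz": .., "ax": .., "ay": .., "az": .., "grip": ..}, ...]. A call has exactly 8 rows; each row is the pose to reach, as a shift and turn from the pose commanded when the call began, along the tool's axes at that moment; what a row does not reach only later rows make up. The controller multiplies each number of a shift by 1000 mm and each number of a turn by 90 degrees. A row lasts 1/12 s, in which the tool goes at most 41.7 mm and 7.16 degrees, less where a joint would pass 70% of its speed; a pose out of reach is approached as far as the arm can. A call with a number of a shift or a turn outside -1 to 1 is refused whole. A call with a gripper value outside its range is refused whole. The fingers move at their own pace and stop on an object; "grip_force" is the grip in N (left out, the last holds). Time passes only in rows, so rows that repeat a pose let the fingers close, or fill a call up. It gives the time, the measured TCP pose, the force, the opening and the grip force at its end, in the units of the state.
- env.observe(): the state, without advancing time (a new reading comes with each control period).
- vision.snapshot(name): name is "scene" or "top"; returns a dict with "img" (400x640x3 uint8, red, green, blue), "intrinsics" (3x3 intrinsics, pixels), "camera_from_world" (4x4, takes a point from world to camera coordinates). Camera axes: x right, y down, z forward; pixel columns grow to the right and rows downward; lengths in m; the calibration is good to about 2 mm. A picture is of the moment at which its call begins. There is no depth.
- order.job_done(): hands the job in; it is judged then, once.
The state is a dict: "time_s": time; "joint_positions": joint angles; "joint_vel": joint speeds; "joint_efforts": joint torques, N m; "eef_pos": TCP position; "eef_rot": TCP orientation; "force": force on the tool from outside, world axes, zero at the start; "torque": the same for the moment, N m; "grip_width": finger opening in m; "grasp_force": force on a finger pad.
Only numpy, scipy, OpenCV 4.12 (cv2) and the standard library are available. Lean on these libraries where they do the work, as an engineer would, in place of code of your own. Each camera call takes 0.05 s, during which the arm holds its last target. There are 200 camera calls.

## Working session

There is one attempt and no reset: what is moved stays moved. The work goes in short steps, Python scripts to look and compute and a tool call to move; the robot and the scene stay as the last step left them, time stands still between calls to the robot, and variables do not carry over. Pictures are saved under pics/ and viewed, at most 10 in all, crops included, and the job is handed in when it is done.

Besides the shell and the picture viewer there is one more tool, called as name(argument=value, ...) on one line, values as JSON. carry_out: Moves the arm, as the interface text tells. Its arguments: {"type":"object","properties":{"steps":{"type":"array","items":{"type":"object","properties":{"tx":{"type":"number"},"ty":{"type":"number"},"tz":{"type":"number"},"ax":{"type":"number"},"ay":{"type":"number"},"az":{"type":"number"},"grip":{"type":"number"}}}},"grip_force":{"type":"number"}},"required":["steps"]}

```bash
mkdir -p pics; python3 - <<'E'
from plant import env, vision, order
import cv2, numpy as np
for n in("scene","top"):
    s=vision.snapshot(n); cv2.imwrite(f"pics/{n}0.png",s["img"][:,:,::-1]); np.savez(f"{n}.npz",**s)
    print(n,s["intrinsics"].tolist(),np.round(s["camera_from_world"],4).tolist())
print(env.observe(), env.finger_overhang)
E
```

```text
scene [[415.62767418280197, 0.0, 323.2262557071474], [0.0, 415.62767418280197, 201.59794043031994], [0.0, 0.0, 1.0]] [[0.1876, 0.9822, -0.0021, -0.11], [0.8485, -0.1632, -0.5033, -0.4425], [-0.4947, 0.0926, -0.8641, 1.3588], [0.0, 0.0, 0.0, 1.0]]
top [[414.981044867979, 0.0, 324.2018587764119], [0.0, 414.981044867979, 199.18047063109518], [0.0, 0.0, 1.0]] [[-0.0254, -0.9996, 0.009, 0.0008], [-0.9817, 0.0232, -0.1892, 0.5856], [0.1889, -0.0137, -0.9819, 0.9056], [0.0, 0.0, 0.0, 1.0]]
{'time_s': 0.1, 'joint_positions': array([ 1.18978231,  0.53710042, -0.00444703,  1.53870185,  0.00262227,
        1.06731202, -0.07121092]), 'joint_vel': array([-0.00105913, -0.00167352, -0.00045691, -0.00231049,  0.00019529,
       -0.00088321, -0.00030271]), 'joint_efforts': array([ 2.91812379e-03, -5.72072268e+01,  9.93980393e-01, -2.52227265e+01,
       -5.61238686e-02,  1.34766378e-02,  5.49197637e-05]), 'eef_pos': array([ 0.20110007, -0.61758014,  0.25194837]), 'eef_rot': array([ 9.87630629e-01,  1.56796576e-01, -1.81362496e-04, -7.35973900e-04]), 'force': array([-0.16511585,  0.1030999 , -0.22588263]), 'torque': array([ 0.03392448,  0.00544419, -0.00517495]), 'grasp_force': 0.0, 'grip_width': 0.08811481047481502} 0.014
```

View pics/top0.png

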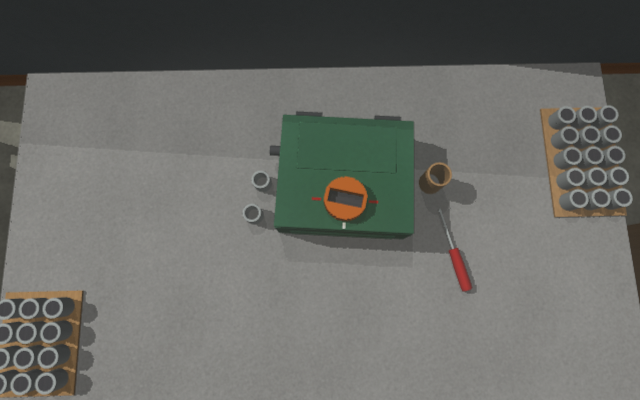

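View pics/scene0.png

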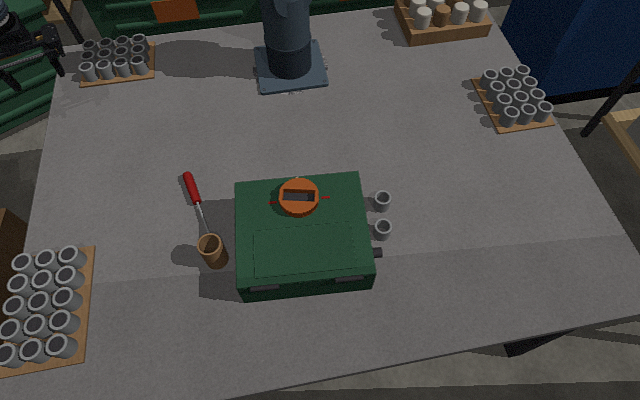

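The top view shows the orange cap at about (346,198), red marks at (316,199) and (376,201), and the white mark at (344,225). The bushes are at (260,180) and (252,213), the tube at (437,178) and the driver from (440,210) to (465,290). The scene view shows the cap at about (298,197).

```bash
cat > h.py <<'E'
import numpy as np, cv2
def load(n):
    s=np.load(f"{n}.npz"); return s["img"],s["intrinsics"],s["camera_from_world"]
def ray(K,T,uv,z):
    R,t=T[:3,:3],T[:3,3]; o=-R.T@t; d=R.T@np.linalg.inv(K)@np.array([uv[0],uv[1],1.]); return o+d*(z-o[2])/d[2]
def proj(K,T,P):
    c=np.asarray(P)@T[:3,:3].T+T[:3,3]; q=c@K.T; return q[:,:2]/q[:,2:]
E
python3 - <<'E'
from h import *
out=[]
for n,(u,v) in(("top",(346,198)),("scene",(298,197))):
    img,K,T=load(n)
    hsv=cv2.cvtColor(img,cv2.COLOR_RGB2HSV)
    m=cv2.inRange(hsv,(5,170,60),(18,255,255)); r=np.zeros_like(m); r[v-35:v+35,u-35:u+35]=m[v-35:v+35,u-35:u+35]
    c=max(cv2.findContours(r,0,1)[0],key=cv2.contourArea); print(n,cv2.fitEllipse(c),cv2.boundingRect(c))
    # IoU fit of the cap: hull of top circle (z .140) and base circle (.116)
    from scipy.optimize import minimize
    a=np.linspace(0,2*np.pi,60); ring=np.c_[np.cos(a),np.sin(a)]*.046
    full=np.zeros_like(r); cv2.drawContours(full,[c],-1,255,-1)
    def cost(p):
        P=np.vstack([np.c_[ring+p,np.full(60,z)] for z in(.140,.116)])
        h=cv2.convexHull(np.round(proj(K,T,P)*256+0).astype(np.int32))
        q=np.zeros_like(r); cv2.fillPoly(q,[h],255,shift=8); return (q!=full).sum()
    p0=ray(K,T,(u,v),.135)[:2]
    g=[(cost(p0+[i*.001,j*.001]),i,j) for i in range(-12,13) for j in range(-12,13)]
    b=min(g)[0]; best=np.mean([p0+[i*.001,j*.001] for cc,i,j in g if cc<=b+4],0); print("cap",best,b,full.sum()/255)
    # box marks
    red=cv2.inRange(hsv,(0,150,60),(4,255,255))|cv2.inRange(hsv,(172,150,60),(180,255,255))
    w=cv2.inRange(hsv,(0,0,140),(180,70,255))
    for nm,mm in(("red",red),("white",w)):
        k,_,st,ce=cv2.connectedComponentsWithStats(mm)
        for i in range(1,k):
            if abs(ce[i]-[u,v]).max()<45 and st[i,4]>3: print(nm,ce[i],st[i,4],ray(K,T,ce[i],.116))
    out.append(cv2.resize(img[v-37:v+38,u-50:u+50],None,fx=7,fy=4*1.0 if 0 else 7,interpolation=cv2.INTER_CUBIC)[:, :])
cv2.imwrite("pics/crop.png",cv2.resize(np.hstack(out),(800,300))[:,:,::-1])
E
```

```text
top ((345.179443359375, 197.8512420654297), (41.36194610595703, 41.970706939697266), 82.03014373779297) (324, 177, 43, 43)
cap [ 0.57343651 -0.05763878] 155 1423.0
red [316.23529412 198.47058824] 17 [0.5758099  0.00450956 0.116     ]
red [373.6 201.4] 15 [ 0.5663966  -0.11974724  0.116     ]
white [343.73684211 225.47368421] 19 [ 0.51545038 -0.05314787  0.116     ]
scene ((298.5527038574219, 196.7126922607422), (37.86564636230469, 39.551448822021484), 110.799072265625) (278, 178, 41, 39)
cap [ 0.57420651 -0.05588028] 105 1229.0
red [325.11111111 196.72222222] 18 [0.57803874 0.00635623 0.116     ]
red [271.95 201.95] 20 [ 0.56859917 -0.11770916  0.116     ]
```

View pics/crop.png

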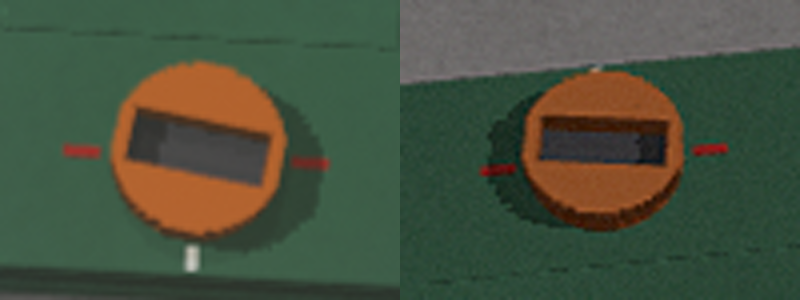

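The crop shows the slot corners in the top view at about (137,108), (271,135), (262,186) and (126,158) at 4x. The slot is turned about 0.15 rad clockwise from the red marks.

```bash
cat >> h.py <<'E'
def plan(target,phi,cmd=None):
    "row numbers (tool shift m, az in 90deg units) from current/commanded (pos,phi) to the target"
    from plant import env
    o=env.observe(); from scipy.spatial.transform import Rotation as R
    r=R.from_quat(o["eef_rot"]); M=r.as_matrix(); p=o["eef_pos"]
    ph=np.arctan2(M[1,0],M[0,0])
    d=M.T@(np.array(target)-p); az=-(phi-ph)/(np.pi/2)
    print("t",round(o["time_s"],2),"pos",p.round(4),"phi",round(ph,3),"tilt",M[:2,2].round(4),"F",o["force"].round(2),"T",o["torque"].round(2),"w",round(o["grip_width"],4),"q",o["joint_positions"].round(2))
    print("shift",d.round(4),"az",round(az,3))
E
python3 - <<'E'
from h import *
img,K,T=load("top")
P=[ray(K,T,(296+(x-1.5)/4,161+(y-1.5)/4),.140)[:2] for x,y in((137,108),(271,135),(262,186),(126,158))]
P=np.array(P); print(P.round(4),P.mean(0)); l=(P[0]+P[3]-P[1]-P[2])/2; print(np.linalg.norm(l),-np.arctan2(l[0],l[1]))
plan((.573,-.057,.253),2.917)
E
```

```text
[[ 0.5939 -0.0251]
 [ 0.5776 -0.0956]
 [ 0.5504 -0.0896]
 [ 0.567  -0.0185]] [ 0.57222719 -0.05719829]
0.07271136455098082 -0.22868674119510576
t 0.1 pos [ 0.2011 -0.6176  0.2519] phi 0.315 tilt [-0.0006  0.0014] F [-0.17  0.1  -0.23] T [ 0.03  0.01 -0.01] w 0.0881 q [ 1.19  0.54 -0.    1.54  0.    1.07 -0.07]
shift [ 5.272e-01 -4.178e-01 -5.000e-04] az -1.657
```

carry_out(steps=[{"tx": 0.033,"ty": -0.026,"az": -0.07,"grip": 0.32},{"tx": 0.066,"ty": -0.052,"az": -0.14,"grip": 0.32},{"tx": 0.099,"ty": -0.078,"az": -0.21,"grip": 0.32},{"tx": 0.132,"ty": -0.104,"az": -0.28,"grip": 0.32},{"tx": 0.165,"ty": -0.13,"az": -0.35,"grip": 0.32},{"tx": 0.198,"ty": -0.156,"az": -0.42,"grip": 0.32},{"tx": 0.231,"ty": -0.182,"az": -0.49,"grip": 0.32},{"tx": 0.26,"ty": -0.206,"az": -0.55,"grip": 0.32}])

```text
schema error: expected keys tx, ty, tz, ax, ay, az, grip
```

```bash
python3 -c "
from h import *
plan((.573,-.057,.22),2.913)"
```

```text
t 0.1 pos [ 0.2011 -0.6176  0.2519] phi 0.315 tilt [-0.0006  0.0014] F [-0.17  0.1  -0.23] T [ 0.03  0.01 -0.01] w 0.0881 q [ 1.19  0.54 -0.    1.54  0.    1.07 -0.07]
shift [ 0.5272 -0.4178  0.0325] az -1.654
```

All seven keys are needed in each row.

carry_out(steps=[{"tx": 0.033,"ty": -0.026,"tz": 0,"ax": 0,"ay": 0,"az": -0.07,"grip": 0.32},{"tx": 0.066,"ty": -0.052,"tz": 0,"ax": 0,"ay": 0,"az": -0.14,"grip": 0.32},{"tx": 0.099,"ty": -0.078,"tz": 0,"ax": 0,"ay": 0,"az": -0.21,"grip": 0.32},{"tx": 0.132,"ty": -0.104,"tz": 0,"ax": 0,"ay": 0,"az": -0.28,"grip": 0.32},{"tx": 0.165,"ty": -0.13,"tz": 0,"ax": 0,"ay": 0,"az": -0.35,"grip": 0.32},{"tx": 0.198,"ty": -0.156,"tz": 0,"ax": 0,"ay": 0,"az": -0.42,"grip": 0.32},{"tx": 0.231,"ty": -0.182,"tz": 0,"ax": 0,"ay": 0,"az": -0.49,"grip": 0.32},{"tx": 0.26,"ty": -0.206,"tz": 0,"ax": 0,"ay": 0,"az": -0.55,"grip": 0.32}])

```text
time_s: 0.77
eef_pos: [0.3854, -0.3395, 0.2526]
eef_rot: [0.83, 0.558, -0.0, -0.0]
force: [1.2, 0.4, -0.7]
grip_width: 0.0372
grasp_force: 0.0
```

```bash
python3 -c "
from h import *
plan((.573,-.057,.22),2.913)"
```

```text
t 0.77 pos [ 0.3854 -0.3395  0.2526] phi 1.185 tilt [-0.0002  0.0001] F [ 1.24  0.39 -0.73] T [-0.06 -0.07 -0.  ] w 0.0372 q [ 0.88  0.32 -0.3   1.88  0.12  0.95  0.14]
shift [0.3324 0.0673 0.0326] az -1.1
```

carry_out(steps=[{"tx": 0.038,"ty": 0.008,"tz": 0,"ax": 0,"ay": 0,"az": -0.07,"grip": 0.32},{"tx": 0.076,"ty": 0.015,"tz": 0,"ax": 0,"ay": 0,"az": -0.14,"grip": 0.32},{"tx": 0.114,"ty": 0.023,"tz": 0,"ax": 0,"ay": 0,"az": -0.21,"grip": 0.32},{"tx": 0.152,"ty": 0.03,"tz": 0,"ax": 0,"ay": 0,"az": -0.28,"grip": 0.32},{"tx": 0.19,"ty": 0.038,"tz": 0,"ax": 0,"ay": 0,"az": -0.35,"grip": 0.32},{"tx": 0.228,"ty": 0.046,"tz": 0,"ax": 0,"ay": 0,"az": -0.42,"grip": 0.32},{"tx": 0.266,"ty": 0.054,"tz": 0,"ax": 0,"ay": 0,"az": -0.49,"grip": 0.32},{"tx": 0.304,"ty": 0.061,"tz": 0,"ax": 0,"ay": 0,"az": -0.55,"grip": 0.32}])

```text
time_s: 1.43
eef_pos: [0.5578, -0.0825, 0.2525]
eef_rot: [0.52, 0.854, -0.0, -0.0]
force: [0.4, 0.5, -0.5]
grip_width: 0.03
grasp_force: 0.0
```

```bash
python3 -c "
from h import *
plan((.573,-.057,.22),2.913)"
```

```text
t 1.43 pos [ 0.5578 -0.0825  0.2525] phi 2.048 tilt [-0.0004 -0.0001] F [ 0.44  0.48 -0.45] T [-0.11 -0.15  0.01] w 0.03 q [ 0.5   0.45 -0.57  1.75  0.28  1.03  0.31]
shift [0.0157 0.0253 0.0325] az -0.551
```

carry_out(steps=[{"tx": 0.004,"ty": 0.006,"tz": 0,"ax": 0,"ay": 0,"az": -0.079,"grip": 0.32},{"tx": 0.008,"ty": 0.012,"tz": 0,"ax": 0,"ay": 0,"az": -0.158,"grip": 0.32},{"tx": 0.012,"ty": 0.018,"tz": 0,"ax": 0,"ay": 0,"az": -0.237,"grip": 0.32},{"tx": 0.016,"ty": 0.025,"tz": 0.005,"ax": 0,"ay": 0,"az": -0.316,"grip": 0.32},{"tx": 0.016,"ty": 0.025,"tz": 0.015,"ax": 0,"ay": 0,"az": -0.395,"grip": 0.32},{"tx": 0.016,"ty": 0.025,"tz": 0.025,"ax": 0,"ay": 0,"az": -0.474,"grip": 0.32},{"tx": 0.016,"ty": 0.025,"tz": 0.032,"ax": 0,"ay": 0,"az": -0.551,"grip": 0.32},{"tx": 0.016,"ty": 0.025,"tz": 0.032,"ax": 0,"ay": 0,"az": -0.551,"grip": 0.32}])

```text
time_s: 2.1
eef_pos: [0.571, -0.0587, 0.2188]
eef_rot: [0.114, 0.993, 0.0, -0.002]
force: [-0.1, -0.9, 0.5]
grip_width: 0.03
grasp_force: 0.0
```

```bash
python3 - <<'E'
from h import *
from plant import vision
plan((.573,-.057,.165),2.913)
s=vision.snapshot("scene"); cv2.imwrite("pics/a.png",cv2.resize(s["img"][100:300,180:440],None,fx=3,fy=3)[:,:,::-1])
E
```

```text
t 2.1 pos [ 0.571  -0.0587  0.2188] phi 2.912 tilt [-0.0034  0.0006] F [-0.11 -0.9   0.45] T [ 0.02 -0.14 -0.02] w 0.03 q [ 0.56  0.56 -0.74  1.74  0.43  1.02  1.01]
shift [-0.0018  0.0022  0.0538] az -0.0
```

View pics/a.png

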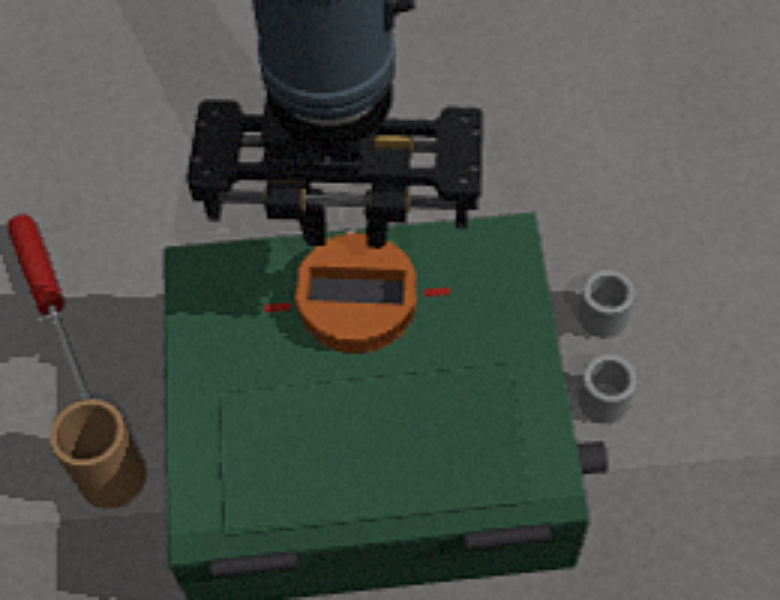

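The fingers are centred above the slot, at about (345,235) in the crop, and aligned with it. I'll descend to just above the mouth.

carry_out(steps=[{"tx": 0,"ty": 0,"tz": 0.02,"ax": 0,"ay": 0,"az": 0,"grip": 0.32},{"tx": 0,"ty": 0,"tz": 0.04,"ax": 0,"ay": 0,"az": 0,"grip": 0.32},{"tx": 0,"ty": 0,"tz": 0.055,"ax": 0,"ay": 0,"az": 0,"grip": 0.32},{"tx": 0,"ty": 0,"tz": 0.055,"ax": 0,"ay": 0,"az": 0,"grip": 0.32},{"tx": 0,"ty": 0,"tz": 0.055,"ax": 0,"ay": 0,"az": 0,"grip": 0.32},{"tx": 0,"ty": 0,"tz": 0.055,"ax": 0,"ay": 0,"az": 0,"grip": 0.32},{"tx": 0,"ty": 0,"tz": 0.055,"ax": 0,"ay": 0,"az": 0,"grip": 0.32},{"tx": 0,"ty": 0,"tz": 0.055,"ax": 0,"ay": 0,"az": 0,"grip": 0.32}])

```text
time_s: 2.82
eef_pos: [0.5729, -0.0584, 0.1669]
eef_rot: [0.117, 0.993, -0.0, 0.001]
force: [-0.2, 0.3, -0.4]
grip_width: 0.0297
grasp_force: 0.0
```

```bash
python3 - <<'E'
from h import *
from plant import vision
plan((.573,-.057,.138),2.913)
s=vision.snapshot("scene"); cv2.imwrite("pics/b.png",cv2.resize(s["img"][150:230,250:350],None,fx=7,fy=7)[:,:,::-1])
E
```

```text
t 2.82 pos [ 0.5729 -0.0584  0.1669] phi 2.907 tilt [ 0.0019 -0.0003] F [-0.23  0.26 -0.36] T [-0.02 -0.03 -0.  ] w 0.0297 q [ 0.53  0.62 -0.7   1.78  0.49  0.92  0.96]
shift [0.0003 0.0014 0.0289] az -0.004
```

View pics/b.png

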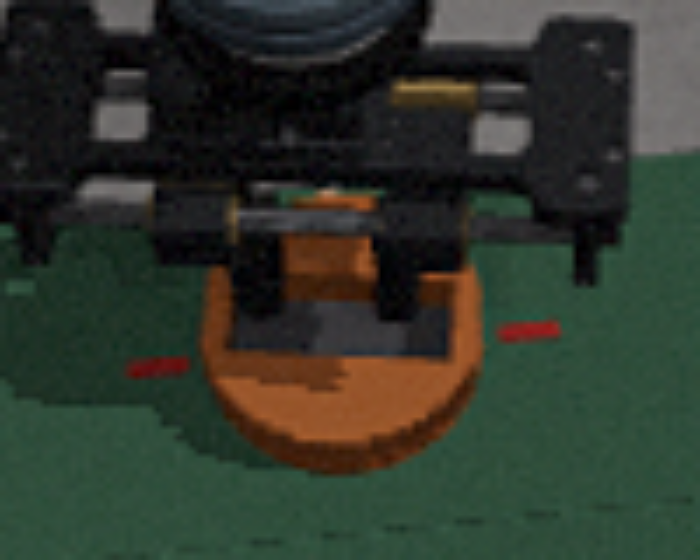

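```bash
python3 - <<'E'
from h import *
img,K,T=load("scene")
f=lambda P:((proj(K,T,P)-[250,150])*7).round(0).tolist()
c=np.array([.5729,-.0584]); ph=2.907; x=np.array([np.cos(ph),np.sin(ph)]); y=np.array([np.sin(ph),-np.cos(ph)])
print("tips",f([[*(c+a*y+b*x),.1529] for a in(-.0325,-.015,.015,.0325) for b in(-.009,.009)]))
s=-.229; yy=np.array([-np.sin(s),np.cos(s)]); xx=np.array([np.cos(s),np.sin(s)]); c=np.array([.573,-.057])
print("slot",f([[*(c+a*yy+b*xx),.14] for a in(-.037,.037) for b in(-.015,.015)]))
E
```

```text
tips [[223.0, 307.0], [228.0, 260.0], [277.0, 309.0], [282.0, 262.0], [370.0, 313.0], [374.0, 266.0], [425.0, 315.0], [428.0, 268.0]]
slot [[223.0, 265.0], [215.0, 343.0], [448.0, 272.0], [443.0, 351.0]]
```

carry_out(steps=[{"tx": 0.001,"ty": 0.0025,"tz": 0,"ax": 0,"ay": 0,"az": 0,"grip": 0.32},{"tx": 0.001,"ty": 0.0025,"tz": 0.005,"ax": 0,"ay": 0,"az": 0,"grip": 0.32},{"tx": 0.001,"ty": 0.0025,"tz": 0.01,"ax": 0,"ay": 0,"az": 0,"grip": 0.32},{"tx": 0.001,"ty": 0.0025,"tz": 0.015,"ax": 0,"ay": 0,"az": 0,"grip": 0.32},{"tx": 0.001,"ty": 0.0025,"tz": 0.02,"ax": 0,"ay": 0,"az": 0,"grip": 0.32},{"tx": 0.001,"ty": 0.0025,"tz": 0.025,"ax": 0,"ay": 0,"az": 0,"grip": 0.32},{"tx": 0.001,"ty": 0.0025,"tz": 0.025,"ax": 0,"ay": 0,"az": 0,"grip": 0.32},{"tx": 0.001,"ty": 0.0025,"tz": 0.025,"ax": 0,"ay": 0,"az": 0,"grip": 0.32}])

```text
time_s: 3.53
eef_pos: [0.5715, -0.0557, 0.1402]
eef_rot: [0.116, 0.993, 0.0, -0.0]
force: [-0.1, -0.7, 1.2]
grip_width: 0.03
grasp_force: 0.0
```

```bash
python3 -c "
from h import *
plan((.573,-.056,.126),2.913)"
```

```text
t 3.53 pos [ 0.5715 -0.0557  0.1402] phi 2.908 tilt [-0.0009  0.0002] F [-0.06 -0.68  1.24] T [ 0.06 -0.14  0.01] w 0.03 q [ 0.51  0.66 -0.67  1.8   0.52  0.87  0.93]
shift [-0.0015  0.0001  0.0142] az -0.003
```

carry_out(steps=[{"tx": 0,"ty": 0,"tz": 0.002,"ax": 0,"ay": 0,"az": 0,"grip": 0.32},{"tx": 0,"ty": 0,"tz": 0.004,"ax": 0,"ay": 0,"az": 0,"grip": 0.32},{"tx": 0,"ty": 0,"tz": 0.006,"ax": 0,"ay": 0,"az": 0,"grip": 0.32},{"tx": 0,"ty": 0,"tz": 0.008,"ax": 0,"ay": 0,"az": 0,"grip": 0.32},{"tx": 0,"ty": 0,"tz": 0.01,"ax": 0,"ay": 0,"az": 0,"grip": 0.32},{"tx": 0,"ty": 0,"tz": 0.012,"ax": 0,"ay": 0,"az": 0,"grip": 0.32},{"tx": 0,"ty": 0,"tz": 0.014,"ax": 0,"ay": 0,"az": 0,"grip": 0.32},{"tx": 0,"ty": 0,"tz": 0.014,"ax": 0,"ay": 0,"az": 0,"grip": 0.32}])

```text
time_s: 4.2
eef_pos: [0.5714, -0.0557, 0.1267]
eef_rot: [0.116, 0.993, -0.0, -0.0]
force: [-3.8, 1.1, 6.5]
grip_width: 0.0303
grasp_force: 3.5
```

```bash
python3 -c "
from h import *
plan((.573,-.056,.126),2.913)"
```

```text
t 4.2 pos [ 0.5714 -0.0557  0.1267] phi 2.908 tilt [-0.0009 -0.0003] F [-3.77  1.09  6.51] T [ 0.01  0.58 -0.05] w 0.0303 q [ 0.5   0.67 -0.66  1.8   0.54  0.85  0.92]
shift [-0.0016  0.0001  0.0007] az -0.003
```

carry_out(steps=[{"tx": 0,"ty": 0,"tz": 0.0005,"ax": 0,"ay": 0,"az": 0,"grip": 0.32},{"tx": 0,"ty": 0,"tz": 0.001,"ax": 0,"ay": 0,"az": 0,"grip": 0.32},{"tx": 0,"ty": 0,"tz": 0.0015,"ax": 0,"ay": 0,"az": 0,"grip": 0.32},{"tx": 0,"ty": 0,"tz": 0.002,"ax": 0,"ay": 0,"az": 0,"grip": 0.32},{"tx": 0,"ty": 0,"tz": 0.002,"ax": 0,"ay": 0,"az": 0,"grip": 0.32},{"tx": 0,"ty": 0,"tz": 0.002,"ax": 0,"ay": 0,"az": 0,"grip": 0.32},{"tx": 0,"ty": 0,"tz": 0.002,"ax": 0,"ay": 0,"az": 0,"grip": 0.32},{"tx": 0,"ty": 0,"tz": 0.002,"ax": 0,"ay": 0,"az": 0,"grip": 0.32}])

```text
time_s: 4.87
eef_pos: [0.5714, -0.0557, 0.1261]
eef_rot: [0.116, 0.993, -0.001, -0.0]
force: [-7.5, -2.5, 17.8]
grip_width: 0.0298
grasp_force: 9.0
```

```bash
python3 -c "
from h import *
plan((.573,-.056,.126),2.913)"
```

```text
t 4.87 pos [ 0.5714 -0.0557  0.1261] phi 2.908 tilt [-0.0009 -0.0011] F [-7.51 -2.54 17.81] T [ 0.    1.51 -0.04] w 0.0298 q [ 0.5   0.67 -0.66  1.8   0.54  0.85  0.92]
shift [-0.0016  0.0001  0.0001] az -0.003
```

carry_out(steps=[{"tx": 0,"ty": 0,"tz": 0,"ax": 0,"ay": 0,"az": 0.05,"grip": 0.32},{"tx": 0,"ty": 0,"tz": 0,"ax": 0,"ay": 0,"az": 0.1,"grip": 0.32},{"tx": 0,"ty": 0,"tz": 0,"ax": 0,"ay": 0,"az": 0.15,"grip": 0.32},{"tx": 0,"ty": 0,"tz": 0,"ax": 0,"ay": 0,"az": 0.2,"grip": 0.32},{"tx": 0,"ty": 0,"tz": 0,"ax": 0,"ay": 0,"az": 0.25,"grip": 0.32},{"tx": 0,"ty": 0,"tz": 0,"ax": 0,"ay": 0,"az": 0.3,"grip": 0.32},{"tx": 0,"ty": 0,"tz": 0,"ax": 0,"ay": 0,"az": 0.35,"grip": 0.32},{"tx": 0,"ty": 0,"tz": 0,"ax": 0,"ay": 0,"az": 0.35,"grip": 0.32}])

```text
time_s: 5.53
eef_pos: [0.5715, -0.0556, 0.1262]
eef_rot: [0.383, 0.924, -0.001, 0.0]
force: [-7.0, -0.3, 16.8]
grip_width: 0.0299
grasp_force: 8.4
```

```bash
python3 -c "
from h import *
plan((.5715,-.056,.126),1.29)"
```

```text
t 5.53 pos [ 0.5715 -0.0556  0.1262] phi 2.354 tilt [-0.0004 -0.0011] F [-6.99 -0.26 16.83] T [0.05 1.38 0.01] w 0.0299 q [ 0.41  0.64 -0.53  1.81  0.43  0.81  0.45]
shift [-0.0003 -0.0003  0.0002] az 0.678
```

carry_out(steps=[{"tx": 0,"ty": 0,"tz": 0,"ax": 0,"ay": 0,"az": 0.05,"grip": 0.32},{"tx": 0,"ty": 0,"tz": 0,"ax": 0,"ay": 0,"az": 0.1,"grip": 0.32},{"tx": 0,"ty": 0,"tz": 0,"ax": 0,"ay": 0,"az": 0.15,"grip": 0.32},{"tx": 0,"ty": 0,"tz": 0,"ax": 0,"ay": 0,"az": 0.2,"grip": 0.32},{"tx": 0,"ty": 0,"tz": 0,"ax": 0,"ay": 0,"az": 0.25,"grip": 0.32},{"tx": 0,"ty": 0,"tz": 0,"ax": 0,"ay": 0,"az": 0.3,"grip": 0.32},{"tx": 0,"ty": 0,"tz": 0,"ax": 0,"ay": 0,"az": 0.35,"grip": 0.32},{"tx": 0,"ty": 0,"tz": 0,"ax": 0,"ay": 0,"az": 0.35,"grip": 0.32}])

```text
time_s: 6.2
eef_pos: [0.5717, -0.0555, 0.1262]
eef_rot: [0.62, 0.785, -0.0, 0.0]
force: [-7.7, 0.6, 17.5]
grip_width: 0.0299
grasp_force: 8.3
```

```bash
python3 -c "
from h import *
plan((.5715,-.056,.126),1.29)"
```

```text
t 6.2 pos [ 0.5717 -0.0555  0.1262] phi 1.805 tilt [-0.0001 -0.0009] F [-7.66  0.64 17.5 ] T [-0.01  1.27 -0.07] w 0.0299 q [ 0.32  0.61 -0.4   1.82  0.32  0.78 -0.02]
shift [-0.0004 -0.0003  0.0002] az 0.328
```

carry_out(steps=[{"tx": 0,"ty": 0,"tz": 0,"ax": 0,"ay": 0,"az": 0.05,"grip": 0.32},{"tx": 0,"ty": 0,"tz": 0,"ax": 0,"ay": 0,"az": 0.1,"grip": 0.32},{"tx": 0,"ty": 0,"tz": 0,"ax": 0,"ay": 0,"az": 0.15,"grip": 0.32},{"tx": 0,"ty": 0,"tz": 0,"ax": 0,"ay": 0,"az": 0.2,"grip": 0.32},{"tx": 0,"ty": 0,"tz": 0,"ax": 0,"ay": 0,"az": 0.25,"grip": 0.32},{"tx": 0,"ty": 0,"tz": 0,"ax": 0,"ay": 0,"az": 0.3,"grip": 0.32},{"tx": 0,"ty": 0,"tz": 0,"ax": 0,"ay": 0,"az": 0.3,"grip": 0.32},{"tx": 0,"ty": 0,"tz": 0,"ax": 0,"ay": 0,"az": 0.3,"grip": 0.32}])

```text
time_s: 6.87
eef_pos: [0.5729, -0.0559, 0.1263]
eef_rot: [0.785, 0.62, 0.001, 0.001]
force: [-2.2, -0.7, 12.0]
grip_width: 0.0303
grasp_force: 6.9
```

```bash
python3 - <<'E'
from h import *
from plant import vision
plan((.5715,-.056,.126),1.29)
s=vision.snapshot("scene"); t=vision.snapshot("top"); c=lambda i:cv2.resize(i,(400,320),interpolation=cv2.INTER_CUBIC)
cv2.imwrite("pics/c.png",np.hstack([c(s["img"][155:235,250:350]),c(t["img"][158:238,296:396])])[:,:,::-1])
E
```

```text
t 6.87 pos [ 0.5729 -0.0559  0.1263] phi 1.337 tilt [ 0.0023 -0.0008] F [-2.24 -0.72 12.05] T [-0.11  0.64 -0.05] w 0.0303 q [ 0.23  0.59 -0.28  1.82  0.23  0.76 -0.41]
shift [-0.0004 -0.0013  0.0003] az 0.03
```

View pics/c.png

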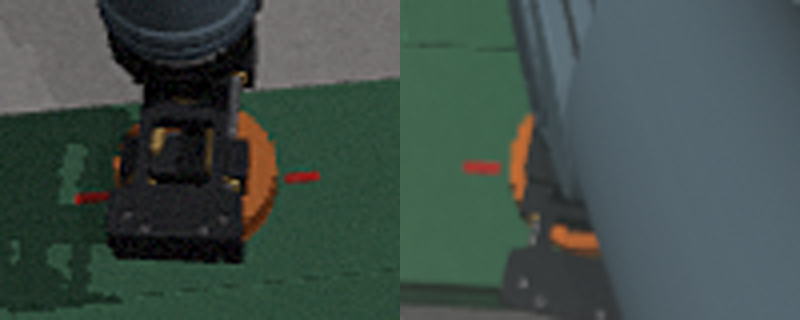

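The gripper hides the slot. I'll keep turning until the torque shows the stop.

carry_out(steps=[{"tx": 0,"ty": 0,"tz": 0.0005,"ax": 0,"ay": 0,"az": 0.03,"grip": 0.32},{"tx": 0,"ty": 0,"tz": 0.0005,"ax": 0,"ay": 0,"az": 0.06,"grip": 0.32},{"tx": 0,"ty": 0,"tz": 0.0005,"ax": 0,"ay": 0,"az": 0.08,"grip": 0.32},{"tx": 0,"ty": 0,"tz": 0.0005,"ax": 0,"ay": 0,"az": 0.08,"grip": 0.32},{"tx": 0,"ty": 0,"tz": 0.0005,"ax": 0,"ay": 0,"az": 0.08,"grip": 0.32},{"tx": 0,"ty": 0,"tz": 0.0005,"ax": 0,"ay": 0,"az": 0.08,"grip": 0.32},{"tx": 0,"ty": 0,"tz": 0.0005,"ax": 0,"ay": 0,"az": 0.08,"grip": 0.32},{"tx": 0,"ty": 0,"tz": 0.0005,"ax": 0,"ay": 0,"az": 0.08,"grip": 0.32}])

```text
time_s: 7.63
eef_pos: [0.5731, -0.0559, 0.1262]
eef_rot: [0.817, 0.577, -0.0, 0.003]
force: [-3.2, -4.8, 16.5]
grip_width: 0.0298
grasp_force: 85.0
```

```bash
python3 -c "
from h import *
plan((.5715,-.056,.126),1.29)"
```

```text
t 7.63 pos [ 0.5731 -0.0559  0.1262] phi 1.229 tilt [ 0.003 -0.005] F [-3.19 -4.81 16.52] T [-0.8   0.96  5.5 ] w 0.0298 q [ 0.21  0.59 -0.25  1.82  0.21  0.75 -0.5 ]
shift [-0.0006 -0.0014  0.0002] az -0.039
```

The torque is 5.5 N m at 0.27 rad past alignment, well beyond the jam angle, so this is the locked stop. I'll relax the twist a little and ease the pressure.

carry_out(steps=[{"tx": 0,"ty": 0,"tz": 0,"ax": 0,"ay": 0,"az": -0.01,"grip": 0.32},{"tx": 0,"ty": 0,"tz": 0,"ax": 0,"ay": 0,"az": -0.02,"grip": 0.32},{"tx": 0,"ty": 0,"tz": -0.001,"ax": 0,"ay": 0,"az": -0.02,"grip": 0.32},{"tx": 0,"ty": 0,"tz": -0.001,"ax": 0,"ay": 0,"az": -0.02,"grip": 0.32},{"tx": 0,"ty": 0,"tz": -0.001,"ax": 0,"ay": 0,"az": -0.02,"grip": 0.32},{"tx": 0,"ty": 0,"tz": -0.001,"ax": 0,"ay": 0,"az": -0.02,"grip": 0.32},{"tx": 0,"ty": 0,"tz": -0.001,"ax": 0,"ay": 0,"az": -0.02,"grip": 0.32},{"tx": 0,"ty": 0,"tz": -0.001,"ax": 0,"ay": 0,"az": -0.02,"grip": 0.32}])

```text
time_s: 8.3
eef_pos: [0.573, -0.0559, 0.1264]
eef_rot: [0.809, 0.587, 0.0, 0.002]
force: [-0.2, -2.9, 9.2]
grip_width: 0.0302
grasp_force: 59.6
```

```bash
python3 -c "
from h import *
plan((.5715,-.056,.126),1.29)"
```

```text
t 8.3 pos [ 0.573  -0.0559  0.1264] phi 1.255 tilt [ 0.0028 -0.0035] F [-0.23 -2.86  9.21] T [-0.49  0.29  3.88] w 0.0302 q [ 0.21  0.59 -0.26  1.82  0.22  0.76 -0.48]
shift [-0.0006 -0.0014  0.0004] az -0.022
```

carry_out(steps=[{"tx": 0,"ty": 0,"tz": -0.001,"ax": 0,"ay": 0,"az": -0.015,"grip": 0.32},{"tx": 0,"ty": 0,"tz": -0.001,"ax": 0,"ay": 0,"az": -0.03,"grip": 0.32},{"tx": 0,"ty": 0,"tz": -0.001,"ax": 0,"ay": 0,"az": -0.045,"grip": 0.32},{"tx": 0,"ty": 0,"tz": -0.001,"ax": 0,"ay": 0,"az": -0.045,"grip": 0.32},{"tx": 0,"ty": 0,"tz": -0.0015,"ax": 0,"ay": 0,"az": -0.045,"grip": 0.32},{"tx": 0,"ty": 0,"tz": -0.002,"ax": 0,"ay": 0,"az": -0.045,"grip": 0.32},{"tx": 0,"ty": 0,"tz": -0.0025,"ax": 0,"ay": 0,"az": -0.045,"grip": 0.32},{"tx": 0,"ty": 0,"tz": -0.003,"ax": 0,"ay": 0,"az": -0.045,"grip": 0.32}])

```text
time_s: 8.97
eef_pos: [0.573, -0.0559, 0.1286]
eef_rot: [0.792, 0.611, 0.001, 0.001]
force: [5.7, -1.3, -1.8]
grip_width: 0.0299
grasp_force: 11.0
```

```bash
python3 -c "
from h import *
plan((.5715,-.056,.126),1.29)"
```

```text
t 8.97 pos [ 0.573  -0.0559  0.1286] phi 1.314 tilt [ 0.0027 -0.0001] F [ 5.71 -1.31 -1.8 ] T [-0.19 -1.17  0.41] w 0.0299 q [ 0.23  0.59 -0.28  1.82  0.22  0.76 -0.43]
shift [-0.0005 -0.0014  0.0026] az 0.015
```

carry_out(steps=[{"tx": 0,"ty": 0,"tz": -0.001,"ax": 0,"ay": 0,"az": -0.005,"grip": 0.32},{"tx": 0,"ty": 0,"tz": -0.004,"ax": 0,"ay": 0,"az": -0.01,"grip": 0.32},{"tx": 0,"ty": 0,"tz": -0.01,"ax": 0,"ay": 0,"az": -0.01,"grip": 0.32},{"tx": 0,"ty": 0,"tz": -0.016,"ax": 0,"ay": 0,"az": -0.01,"grip": 0.32},{"tx": 0,"ty": 0,"tz": -0.03,"ax": 0,"ay": 0,"az": -0.01,"grip": 0.32},{"tx": 0,"ty": 0,"tz": -0.055,"ax": 0,"ay": 0,"az": -0.01,"grip": 0.32},{"tx": 0,"ty": 0,"tz": -0.085,"ax": 0,"ay": 0,"az": -0.01,"grip": 0.32},{"tx": 0,"ty": 0,"tz": -0.12,"ax": 0,"ay": 0,"az": -0.01,"grip": 0.32}])

```text
time_s: 9.63
eef_pos: [0.5702, -0.0555, 0.2486]
eef_rot: [0.787, 0.617, -0.001, -0.001]
force: [0.4, 0.9, -0.2]
grip_width: 0.0299
grasp_force: 0.0
```

```bash
python3 -c "
from h import *
plan((.43,-.2,.26),1.29)"
```

```text
t 9.63 pos [ 0.5702 -0.0555  0.2486] phi 1.329 tilt [-0.0037  0.0006] F [ 0.44  0.93 -0.19] T [-0.04 -0.1   0.03] w 0.0299 q [ 0.26  0.43 -0.32  1.73  0.16  1.   -0.36]
shift [-0.1738 -0.1016 -0.011 ] az 0.025
```

carry_out(steps=[{"tx": -0.03,"ty": -0.017,"tz": -0.01,"ax": 0,"ay": 0,"az": 0,"grip": 0.32},{"tx": -0.06,"ty": -0.034,"tz": -0.01,"ax": 0,"ay": 0,"az": 0,"grip": 0.32},{"tx": -0.09,"ty": -0.052,"tz": -0.01,"ax": 0,"ay": 0,"az": 0,"grip": 0.32},{"tx": -0.12,"ty": -0.07,"tz": -0.01,"ax": 0,"ay": 0,"az": 0,"grip": 0.32},{"tx": -0.15,"ty": -0.086,"tz": -0.01,"ax": 0,"ay": 0,"az": 0,"grip": 0.32},{"tx": -0.17,"ty": -0.1,"tz": -0.01,"ax": 0,"ay": 0,"az": 0,"grip": 0.32},{"tx": -0.17,"ty": -0.1,"tz": -0.01,"ax": 0,"ay": 0,"az": 0,"grip": 0.32},{"tx": -0.17,"ty": -0.1,"tz": -0.01,"ax": 0,"ay": 0,"az": 0,"grip": 0.32}])

```text
time_s: 10.3
eef_pos: [0.433, -0.1976, 0.2586]
eef_rot: [0.788, 0.616, -0.0, -0.0]
force: [-0.2, 0.6, -0.4]
grip_width: 0.0297
grasp_force: 0.0
```

```bash
python3 - <<'E'
from h import *
from plant import vision
plan((.5715,-.056,.126),1.29)
s=vision.snapshot("scene"); t=vision.snapshot("top"); c=lambda i:cv2.resize(i,(400,300),interpolation=cv2.INTER_CUBIC)
cv2.imwrite("pics/d.png",np.vstack([np.hstack([c(s["img"][160:235,248:348]),c(t["img"][161:236,296:396])]),np.hstack([c(s["img"][100:300,150:417]),c(t["img"][80:305,220:520])])])[:,:,::-1])
E
```

```text
t 10.3 pos [ 0.433  -0.1976  0.2586] phi 1.326 tilt [-0.0003 -0.0001] F [-0.24  0.6  -0.36] T [-0.05 -0.07 -0.01] w 0.0297 q [ 0.57  0.25 -0.28  1.97  0.08  0.94  0.01]
shift [0.171  0.1001 0.1326] az 0.023
```

View pics/d.png

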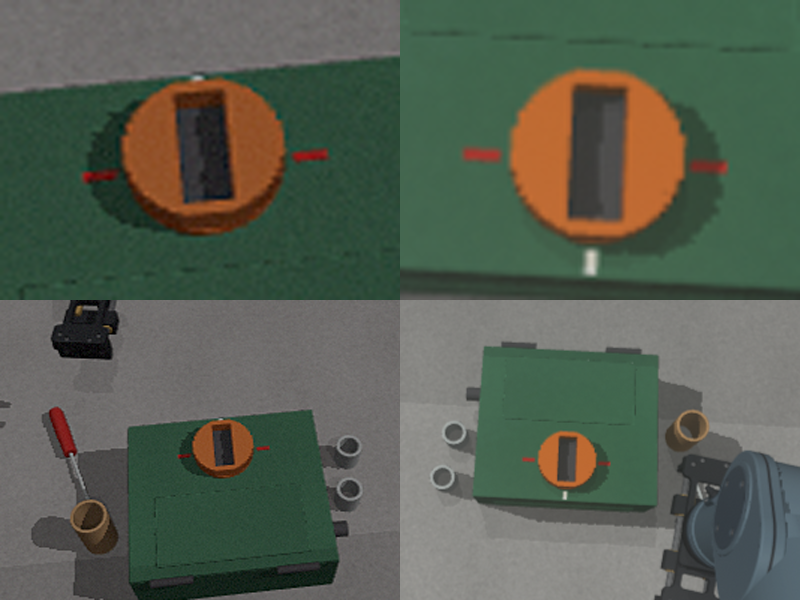

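The slot now points at the white front mark, with its ends at about (572,85) and (568,218) in the top crop. The panel is down and the loose items look undisturbed.

```bash
python3 -c "
from plant import order
print(order.job_done())"
```

```text
the job is handed in; nothing more can be done
None
```

I pressed the panel fully down and turned the fastener clockwise to its stop. After I let go and moved clear, the camera showed the slot on the white front mark, the panel still shut and the loose things where they were. I handed the job in at about 10 s; no verdict came back.

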